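# Hook a twin-claw bracket into a slotted upright and snap it down

## Robot

A 6-joint arm with a two-finger parallel gripper is mounted at the origin on a cart in front of the work surface, level with it; the furniture and walls round the work are solid. World frame = base frame: x ahead of the robot, y to its left, z up, the work surface at z = 0. Lengths are in m, angles in degrees, forces in N, time in s.
With the tool pointing down it reaches from about 0.4 to 0.825 m from the base axis. Payload 7 kg.
Tool frame: the origin (TCP) lies midway between the tips of the shut fingers; the grasp point (between the pads) lies 19 mm behind it; z points along the fingers, x is the direction in which the jaws open and shut, and the axes are right-handed (so a half turn about z gives the same grasp; the last joint's range is limited). The gripper opens to 88 mm and grips with 3 to 60 N. Pads are 19 mm wide; open, the fingers measure 130 mm over their backs; the gripper's body (78 mm by 193 mm) begins 47 mm behind the grasp point.
Start: joints at [90.189, 20.546, 0.682, 0, -70.136, -16.507], TCP at [0.19, 0.648, 0.197] pointing down, gripper open.
Joint ranges: [-176.03, 176.03], [-82.01, 121.73], [-58.28, 71.71], [-173.87, 95.51], [-174.79, -0.11], [-173.66, 173.66]. Speed limits (degrees/s): [136.94, 136.94, 172.46, 180, 180, 180].

## Interface

Orientations are given as [roll, pitch, yaw] about the fixed x, y, z axes, in that order (R = Rz(yaw) Ry(pitch) Rx(roll)).
In Python, from plant import * gives the robot as it stands. The module is installed in compiled form; this text tells all that it offers.
- The arm moves only by the shell command python3 -m pendant 'ROWS' [OPENING]. ROWS is JSON, a list that holds one entry, the list of rows, each a list of 6 numbers: the shift along the world's x, y, z in mm, then the turn, a rotation vector about the world's x, y, z in degrees. A call has 1 to 10 rows; each row is the pose to reach, as a shift and turn from the pose commanded when the call began; what a row does not reach only later rows make up. A row lasts 1/8 s, in which the tool goes at most 62.5 mm and 10.7 degrees, less where a joint would pass 70% of its speed; a pose out of reach is approached as far as the arm can. A call with a gripper value outside its range is refused whole. OPENING is the closure, from -1 (fully open) to 1 (shut), set as the call begins (- or left out, the last holds). The fingers move at their own pace and stop on an object; the grip force is fixed at half the most. Time passes only in rows, so rows that repeat a pose let the fingers close. It gives the time, the measured TCP pose, the force and the opening at its end, in the units of the state.
- get_obs(): the state, without advancing time (a new reading comes with each control period).
- snapshot(name): name is "scene" or "side" or "wrist"; returns a dict with "pixels" (480x640x3 uint8, red, green, blue), "depth" (480x640 float32, m along the optical axis (not along the pixel's ray), 0 where there is no reading), "fx", "fy", "cx", "cy" (pixels), "dist" ([k1, k2, p1, p2, k3] as OpenCV has them; the pictures are not rectified), "pose" (4x4, takes a point from camera to world coordinates); the wrist camera has in their place "tool_from_camera" (4x4, takes a point from camera to tool coordinates, whose origin is the TCP and whose axes are the tool frame's). Camera axes: x right, y down, z forward; pixel columns grow to the right and rows downward; lengths in m; the calibration is good to about 2 mm. A picture is of the moment at which its call begins: read the wrist's pose just before it.
- close_job(): hands the job in, once; it reports no verdict.
The state is a dict: "clock": time; "joint_pos": joint angles; "qvel": joint speeds; "tau": joint torques, N m; "tool_pos": TCP position; "orientation": TCP orientation; "force": force on the tool from outside, world axes, zero at the start; "moment": the same for the moment, N m; "opening": finger opening in m.
Only numpy, scipy, OpenCV 4.12 (cv2) and the standard library are available. Lean on these libraries where they do the work, as an engineer would, in place of code of your own. Each camera call takes 0.05 s, during which the arm holds its last target. There are 200 camera calls.

## Task

Pick up the steel bracket and hang it on the slotted strip of the little stand: put its four claws through the top two rows of slots, then press it straight down until it snaps past the spring catch and sits fully home, and let go. Feel for the slots gently rather than forcing the bracket against the strip, and do not disturb the solder spool, the flux bottle or the pliers.

Things in the scene. Friction and masses are not known exactly. Their poses are not given: they have to be found in the camera images.
- bracket: Loose steel shelf bracket, 0.2 to 0.33 kg: inverted U channel 30 wide (y), 60 high, 130 long, standing on its lower edges. Origin: lower edge of the flat back face, mid-width. x points out of the back face (claw side), z up; the arm runs to x = -130. Cheeks 4 thick at y = +-13: 60 high for x = -80 to 0, only z = 36 to 60 in front of that. Centre of mass x about -55. Claws: see bracket_claws.
- bracket_top (a point): On the bracket's flat top, mid-width, at x = -50, z = 60 of the bracket (axes as the bracket's). Good grasp here, from above, across the 30 mm width. The top is flat but for a lip 14 high at the front end, x = -128.
- bracket_claws (a point): At x = 0, y = 0, z = 44 of the bracket: between the two upper claws. Four claws stick out 12 from the back face, in line with the cheeks (y = +-13), each 4 thick: a neck 10 high (z = 12 to 22 and 44 to 54), and behind it a hook that reaches 8 below the neck (z = 4 to 22 and 36 to 54); the hook's inside is 4.5 from the back face.
- stand: Fixed stand: dark base plate (x = -30 to 100, 150 wide, 8 thick), two posts at y = +-62, an upright slotted strip 70 wide, 3 thick between them; top at z = 128. Origin: on the bench, under the strip's front face, midway between the posts. x points from the front face to the back, z up: the bracket hangs on the -x side, its axes parallel to the stand's. The strip is stiff and stays put when touched lightly.
- slots (a point): On the strip's front face plane, x = 0, y = 0, z = 85 of the stand, level with the bottom edges of the top slots. Slots: 7 wide, 23 high, two columns 26 apart, rows with bottom edges at z = 85, 53, 21. NOT MEASURED: the strip, slots and all, sits up to 9 left or right (y) of this point, otherwise each time; see or feel where. Side play of the claws is only 1.5 each way.
- catch (a point): Spring roller behind the top slots (x = 13, z = 84 of the stand). Claws go straight in (+x) with the bracket's origin at z = 49 to 54 (aim at 51.5) until the back face meets the strip; then straight down to z = 41, necks resting on the slots' edges. The roller resists from z about 46 with some 8 to 18 N, gives way near 43 to 44, then holds it down. Over 45 N between bracket and stand while held is forcing.
- solder_spool: Bystander: reel of solder, blue flanges, 54 across and 43 high, standing left of the stand; origin at the centre of its underside.
- flux_bottle: Bystander: small white bottle with red collar and a needle tip, 33 across and 97 high, standing left of the stand; origin at the centre of its underside.
- pliers: Bystander: long-nose pliers with blue handles, 62 x 134 x 12, lying in front of the stand, to the left; origin at the centre of the underside.
There are look-alikes about, which are no part of the job. What is shaped like the bracket but black is not meant.

How it is judged:
By the outcome, as a careful person would: the job done as asked, in the order asked, and still so for the second after the job is handed in, with the robot touching nothing.
It also fails if it takes over 61 s, if anything falls off the work surface, if the arm or the gripper's body presses on something with over 40 N, if the wrist force passes 120 N, or if a joint passes its speed limit or range.

## Working session

There is one attempt and no reset: what is moved stays moved. The work goes in short steps, Python scripts to look and compute and a shell command to move; the robot and the scene stay as the last step left them, time stands still between calls to the robot, and variables do not carry over. Pictures are saved under pics/ and viewed, about 8 in all and at most 12, crops included, and the job is handed in when it is done.

```bash
mkdir -p pics; cat > h.py <<'E'
from plant import *
import numpy as np, cv2
from scipy.spatial.transform import Rotation as R
def T_tool(o):
    T=np.eye(4);T[:3,:3]=R.from_euler('xyz',o['orientation'],degrees=True).as_matrix();T[:3,3]=o['tool_pos'];return T
def snap(n,save=None):
    o=get_obs();s=snapshot(n)
    s['T']=np.array(s['pose']) if 'pose' in s else T_tool(o)@np.array(s['tool_from_camera'])
    s['K']=np.array([[s['fx'],0,s['cx']],[0,s['fy'],s['cy']],[0,0,1]]);s['d']=np.array(s['dist'],float)
    if save: cv2.imwrite('pics/'+save,s['pixels'][:,:,::-1]); np.savez('pics/'+save+'.npz',**{k:s[k] for k in('pixels','depth','T','K','d')})
    return s
def rays(s,uv):
    p=cv2.undistortPoints(np.array(uv,float).reshape(-1,1,2),s['K'],s['d']).reshape(-1,2)
    return np.c_[p,np.ones(len(p))]
def plane(s,uv,z):
    r=rays(s,uv)@s['T'][:3,:3].T;c=s['T'][:3,3];return c+r*((z-c[2])/r[:,2])[:,None]
def cloud(s):
    v,u=np.mgrid[0:480,0:640];uv=np.c_[u.ravel(),v.ravel()]
    P=rays(s,uv)*s['depth'].ravel()[:,None];W=P@s['T'][:3,:3].T+s['T'][:3,3];W[s['depth'].ravel()==0]=np.nan
    return W.reshape(480,640,3)
E
python3 - <<'E'
from h import *
o=get_obs();print(o)
for n in('scene','side','wrist'):
    s=snap(n,n+'0.png');print(n,s['T'].round(3).tolist(),s['fx'])
E
```

```text
{'clock': 0.0, 'joint_pos': array([ 9.01905565e+01,  2.05893408e+01,  6.35458588e-01, -2.12654795e-02,
       -7.01361243e+01, -1.65086205e+01]), 'qvel': array([-0.01960711, -0.05610816,  0.11382348, -0.03739826,  0.0633206 ,
       -0.01311782]), 'tau': array([-2.37888671e-03, -5.82723463e+01,  2.93076038e+01,  6.99756458e+00,
        7.07656582e-03, -1.57113959e-04]), 'tool_pos': array([0.18950606, 0.64730197, 0.19645556]), 'orientation': array([-1.79993588e+02, -9.19773558e-02, -1.06325311e+02]), 'force': array([-0.27363639,  0.2782304 , -0.17268821]), 'moment': array([ 0.00404937,  0.01890071, -0.0272739 ]), 'opening': 0.08743202731666631}
scene [[0.683, -0.471, 0.558, -0.092], [-0.73, -0.418, 0.541, -0.515], [-0.021, -0.777, -0.629, 0.782], [0.0, 0.0, 0.0, 1.0]] 564.8241424643294
side [[1.0, 0.006, -0.026, 0.56], [0.024, -0.634, 0.773, -0.776], [-0.011, -0.773, -0.634, 0.762], [0.0, 0.0, 0.0, 1.0]] 547.8478113139553
wrist [[-0.281, -0.915, -0.291, 0.269], [-0.96, 0.268, 0.084, 0.623], [0.002, 0.303, -0.953, 0.383], [0.0, 0.0, 0.0, 1.0]] 367.82423366093195
```

View pics/scene0.png

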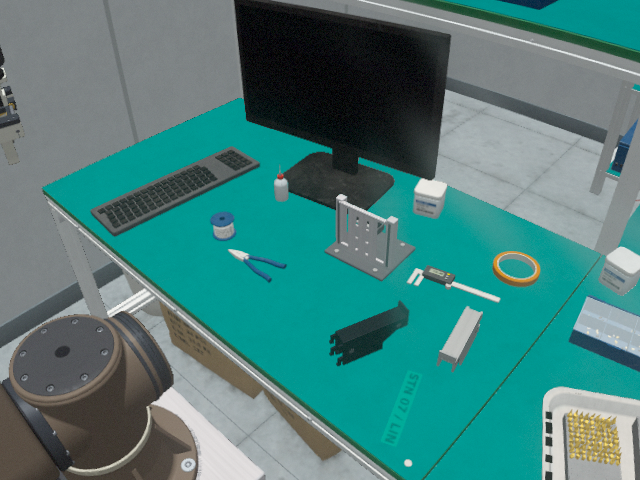

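View pics/side0.png

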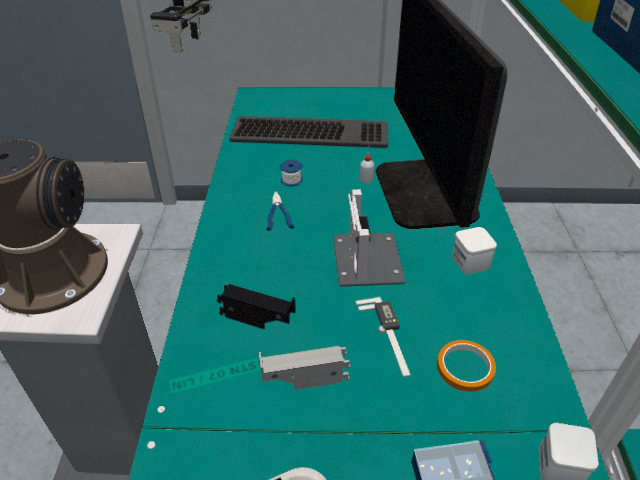

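The candidates are the steel bracket at scene (460,337) / side (305,367) and the black look-alike at scene (370,330) / side (257,306). The steel-grey one is the target. The stand is at scene (370,240) / side (365,250). Next I measure both from depth and check the choice in one crop.

```bash
python3 - <<'E'
from h import *
tops={}
for n,bb in(('side',(250,335,362,395)),('scene',(430,295,490,375))):
    s=dict(np.load(f'pics/{n}0.png.npz'));W=cloud(s)
    u0,v0,u1,v1=bb;P=W[v0:v1,u0:u1].reshape(-1,3);C=s['pixels'][v0:v1,u0:u1].reshape(-1,3).astype(int)
    m=(P[:,2]>.055)&(P[:,2]<.064);Q=P[m]
    r=cv2.minAreaRect((Q[:,:2]*1000).astype(np.float32));print(n,'top',m.sum(),Q[:,2].mean(),r,cv2.boxPoints(r).round(1).tolist())
    m=(P[:,2]>.066);print('lip',m.sum(),P[m].mean(0) if m.any() else 0)
    m=(P[:,2]>.01)&(P[:,2]<.09);print('ext',P[m].min(0),P[m].max(0))
# stand
for n,bb in(('side',(325,185,410,290)),('scene',(320,190,420,280))):
    s=dict(np.load(f'pics/{n}0.png.npz'));W=cloud(s)
    u0,v0,u1,v1=bb;P=W[v0:v1,u0:u1].reshape(-1,3)
    m=(P[:,2]>.004)&(P[:,2]<.012);Q=P[m];r=cv2.minAreaRect((Q[:,:2]*1000).astype(np.float32));print(n,'base',m.sum(),r,cv2.boxPoints(r).round(1).tolist())
    m=(P[:,2]>.03)&(P[:,2]<.16);Q=P[m];r=cv2.minAreaRect((Q[:,:2]*1000).astype(np.float32));print('up',m.sum(),Q[:,2].max(),r,cv2.boxPoints(r).round(1).tolist())
a=cv2.imread('pics/side0.png')[325:400,210:370];b=cv2.imread('pics/scene0.png')[185:285,315:425]
cv2.imwrite('pics/c1.png',np.hstack([cv2.resize(a,(400,188)).copy() if 0 else cv2.copyMakeBorder(cv2.resize(a,(400,188)),0,212,0,0,0),cv2.resize(b,(400,400))]))
E
```

```text
side top 1401 0.059641081118704635 ((527.548095703125, -248.7329559326172), (131.9719696044922, 33.179656982421875), 11.194169044494629) [[459.6000061035156, -245.3000030517578], [466.0, -277.79998779296875], [595.5, -252.1999969482422], [589.0999755859375, -219.60000610351562]]
lip 48 [ 0.46526619 -0.2634824   0.07287643]
ext [ 0.46184218 -0.27792234  0.01002427] [ 0.60301314 -0.21728718  0.07675084]
scene top 956 0.060810072476896466 ((529.619384765625, -247.36019897460938), (141.30772399902344, 31.872207641601562), 12.6785249710083) [[457.20001220703125, -247.3000030517578], [464.20001220703125, -278.3999938964844], [602.0, -247.39999389648438], [595.0999755859375, -216.3000030517578]]
lip 95 [ 0.46344529 -0.26005692  0.07131182]
ext [ 0.45909878 -0.27457566  0.01071242] [ 0.60505255 -0.21852971  0.0769971 ]
side base 2936 ((656.7698364257812, 134.05429077148438), (346.7832946777344, 175.8028564453125), 83.32098388671875) [[549.2999877929688, -27.899999618530273], [723.9000244140625, -48.400001525878906], [764.2000122070312, 296.0], [589.5999755859375, 316.5]]
up 1188 0.13073285073904117 ((630.239013671875, 44.192527770996094), (35.663448333740234, 146.3478546142578), 3.766516923904419) [[607.5999755859375, 116.0], [617.2999877929688, -30.0], [652.7999877929688, -27.700000762939453], [643.2000122070312, 118.4000015258789]]
scene base 1977 ((702.9393920898438, 85.59884643554688), (326.67669677734375, 230.17599487304688), 42.88364028930664) [[504.8999938964844, 58.79999923706055], [661.5999755859375, -109.9000015258789], [900.9000244140625, 112.4000015258789], [744.2999877929688, 281.1000061035156]]
up 2271 0.13181823162224449 ((705.9508056640625, 24.27843475341797), (139.3353729248047, 226.69921875), 75.28287506103516) [[578.5999755859375, -14.300000190734863], [797.9000244140625, -71.9000015258789], [833.2999877929688, 62.900001525878906], [614.0, 120.5]]
```

View pics/c1.png

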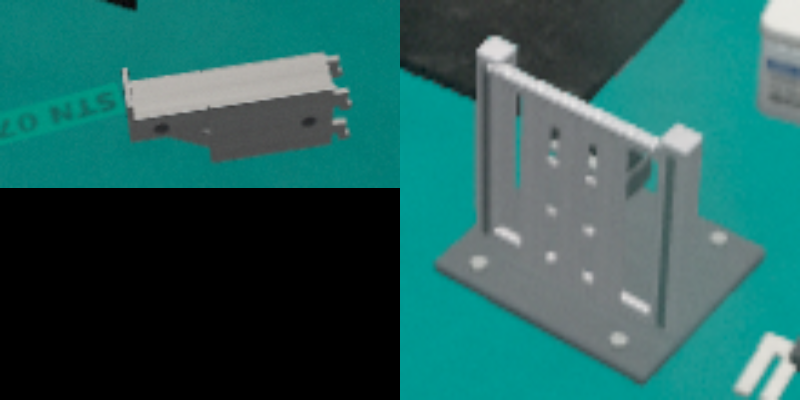

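The crop confirms the choice: grey steel, a lip at the near end and claws at the +x end. The strip shows two columns of slots. I'll get a rough stand pose from the post tops, then look at the strip with the wrist camera on the way past.

```bash
python3 - <<'E'
from h import *
s=dict(np.load('pics/scene0.png.npz'));W=cloud(s)
px=[(341.6,197),(392.7,219)]
print(plane(s,px,.128)); print([W[int(v)-1:int(v)+3,int(u)-1:int(u)+3].reshape(-1,3).mean(0).round(4) for u,v in px])
# base plate corners: left, near, right in crop coords
c=[(436,265),(640,380),(763,253)];print(plane(s,[(315+(u-400)/3.64,185+v/4) for u,v in c],.008).round(4))
# strip slots top
c=[(553,145),(591,160)];print([W[int(185+v/4)-3:int(185+v/4)+4,int(315+(u-400)/3.64)].round(3).tolist() for u,v in c])
print(np.array(snapshot('wrist')['tool_from_camera']).round(3))
E
python3 -m pendant '[[[20,-60,40,0,0,-10],[50,-120,60,0,0,-20],[90,-180,80,0,0,-30],[130,-240,100,0,0,-40],[170,-300,120,0,0,-50],[210,-360,120,0,0,-60],[240,-420,120,0,0,-70],[260,-480,120,0,0,-80],[280,-530,120,0,0,-90],[300,-580,120,0,0,-100]]]' -1
```

```text
[[ 0.62453459  0.10668953  0.128     ]
 [ 0.63364825 -0.01626207  0.128     ]]
[array([0.6222, 0.105 , 0.1288]), array([ 0.6313, -0.0175,  0.1287])]
[[ 0.5797  0.1139  0.008 ]
 [ 0.5883 -0.0306  0.008 ]
 [ 0.7146 -0.0232  0.008 ]]
[[[0.633, 0.071, 0.088], [0.634, 0.072, 0.084], [0.626, 0.066, 0.089], [0.625, 0.065, 0.087], [0.626, 0.066, 0.084], [0.699, 0.125, 0.01], [0.696, 0.122, 0.01]], [[0.632, 0.044, 0.091], [0.634, 0.046, 0.087], [0.628, 0.042, 0.09], [0.629, 0.042, 0.086], [0.626, 0.04, 0.087], [0.626, 0.04, 0.084], [0.7, 0.097, 0.009]]]
[[ 1.     0.     0.     0.001]
 [-0.     0.953  0.303 -0.083]
 [-0.    -0.303  0.953 -0.187]
 [ 0.     0.     0.     1.   ]]
clock: 1.45
tool_pos: [0.4703, 0.1133, 0.3172]
orientation: [180.0, 0.0, 153.4]
force: [1.3, 0.5, 0.3]
opening: 0.0881
```

```bash
python3 -m pendant '[[[20,-20,-30,0,0,-10],[40,-40,-50,0,0,-20],[40,-50,-60,0,0,-30],[40,-50,-60,0,0,-40],[40,-50,-60,0,0,-50],[40,-50,-60,0,0,-59],[40,-50,-60,0,0,-59]]]'
python3 -m pendant '[[[0,0,-10,0,-10,0],[20,0,-30,0,-20,0],[40,0,-50,0,-30,0],[40,0,-50,0,-30,0],[40,0,-50,0,-30,0]]]'
python3 - <<'E'
from h import *
s=snap('wrist','w1.png')
E
```

```text
clock: 2.33
tool_pos: [0.5098, 0.0652, 0.2568]
orientation: [-180.0, -0.0, 94.7]
force: [0.2, -0.0, -0.3]
opening: 0.0875
clock: 2.95
tool_pos: [0.5482, 0.064, 0.2055]
orientation: [150.2, 2.5, 94.3]
force: [0.3, -0.8, 0.0]
opening: 0.0877
```

View pics/w1.png

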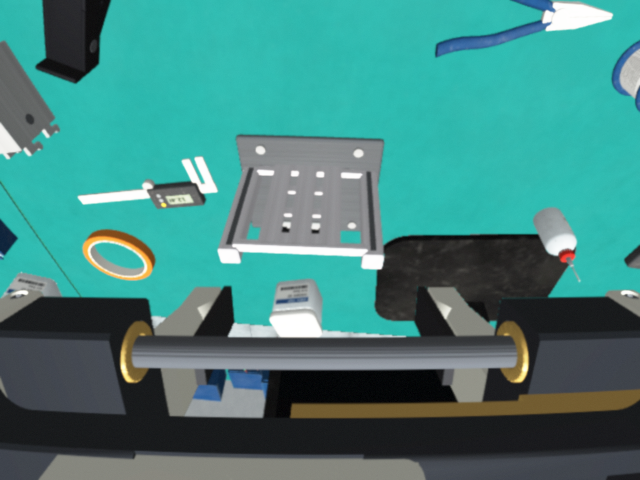

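The strip is seen from the front. The slot columns are at u≈288 and 317 and the post tops at (231,254) and (372,260); image up is toward the robot. I'll crop and measure.

```bash
python3 - <<'E'
from h import *
s=dict(np.load('pics/w1.png.npz'));a=s['pixels'][125:275,205:405][:,:,::-1]
cv2.imwrite('pics/c2.png',cv2.resize(a,None,fx=4,fy=4,interpolation=cv2.INTER_CUBIC))
W=cloud(s)
m=(W[:,:,2]>.125)&(W[:,:,2]<.14);m[:,:205]=0;m[:,405:]=0
n,l,st,c=cv2.connectedComponentsWithStats(m[:275].astype(np.uint8))
for i in range(1,n):
    if st[i,4]>20: print(st[i],c[i],W[:275][l==i].mean(0).round(4))
E
```

```text
[233 243 134   9 524] [299.58206107 247.23091603] [0.6122 0.0438 0.1267]
[218 249  23  15 261] [228.7816092 255.8467433] [ 0.6317 -0.0169  0.1262]
[361 255  23  14 266] [371.62781955 261.7443609 ] [0.6238 0.1057 0.1262]
```

View pics/c2.png

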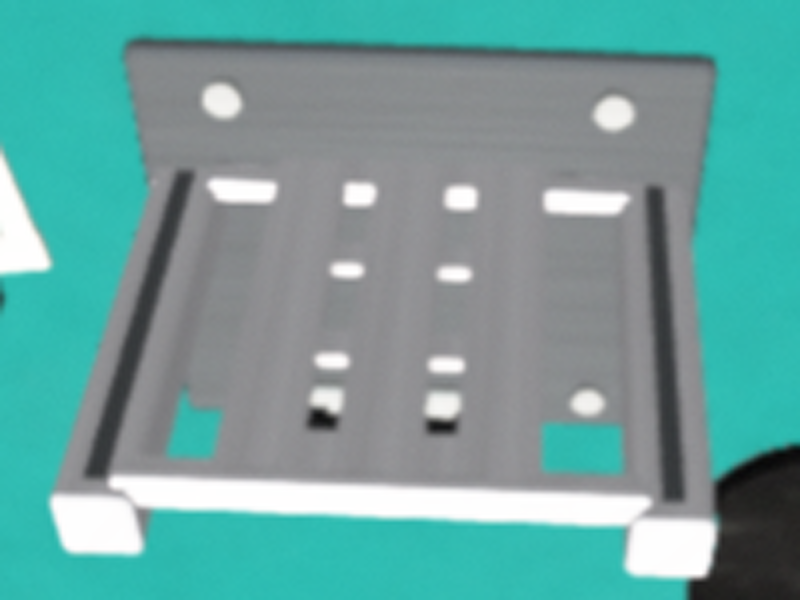

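```bash
python3 - <<'E'
from h import *
s=dict(np.load('pics/w1.png.npz'))
f=lambda P:[(205+(x+.5)/4-.5,125+(y+.5)/4-.5) for x,y in P]
A=[]
for P,z in (([(332,360),(446,365)],.085),([(347,270),(454,274)],.053),([(359,195),(460,197)],.021)):
    p=plane(s,f(P),z);d=p[1]-p[0];print(z,p.round(4).tolist(),'mid',p.mean(0).round(4),'w',np.linalg.norm(d),'yaw',np.degrees(np.arctan2(-d[0],d[1])))
p=plane(s,f([(97,525),(671,548)]),.128);d=p[1]-p[0];print('posts',p.round(4),p.mean(0),np.linalg.norm(d),np.degrees(np.arctan2(-d[0],d[1])))
p=plane(s,f([(128,42),(714,62)]),.008);d=p[1]-p[0];print('base',p.round(4),p.mean(0),np.linalg.norm(d),np.degrees(np.arctan2(-d[0],d[1])))
E
```

```text
0.085 [[0.6164, 0.0295, 0.085], [0.615, 0.0553, 0.085]] mid [0.6157 0.0424 0.085 ] w 0.025914043127465113 yaw 3.1714447840335667
0.053 [[0.6167, 0.0295, 0.053], [0.6151, 0.0554, 0.053]] mid [0.6159 0.0424 0.053 ] w 0.025930224000094357 yaw 3.548661890644513
0.021 [[0.6185, 0.0292, 0.021], [0.6163, 0.0552, 0.021]] mid [0.6174 0.0422 0.021 ] w 0.026078373197926406 yaw 4.698288459222094
posts [[ 0.6294 -0.0161  0.128 ]
 [ 0.6214  0.1059  0.128 ]] [0.62541701 0.04486733 0.128     ] 0.12225461859209914 3.7648667803098728
base [[ 0.5871 -0.0302  0.008 ]
 [ 0.5782  0.1147  0.008 ]] [0.58264421 0.04225698 0.008     ] 0.14523671811837524 3.5016066992778563
```

```bash
python3 -m pendant '[[[0,-30,30,0,10,0],[0,-80,40,0,20,0],[0,-130,40,0,30,0],[0,-180,40,0,30,0],[0,-230,40,0,30,0],[-5,-280,20,0,30,0],[-5,-310,0,0,30,0],[-5,-310,0,0,30,0]]]'
python3 -m pendant '[[[0,0,0,0,0,7],[0,0,0,0,0,7],[0,0,0,0,0,7]]]'
python3 - <<'E'
from h import *
s=snap('wrist','w2.png');print(get_obs()['orientation'])
W=cloud(s);m=(abs(W[:,:,2]-.06)<.005)
n,l,st,c=cv2.connectedComponentsWithStats(m.astype(np.uint8))
for i in range(1,n):
    if st[i,4]>300:
        r=cv2.minAreaRect((W[l==i][:,:2]*1000).astype(np.float32));print(st[i],r,cv2.boxPoints(r).round(1).tolist())
E
```

```text
clock: 4.0
tool_pos: [0.545, -0.2456, 0.2052]
orientation: [-179.9, -0.2, 94.7]
force: [-0.4, 0.3, -0.0]
opening: 0.0872
clock: 4.38
tool_pos: [0.5458, -0.244, 0.2077]
orientation: [179.9, -0.0, 101.6]
force: [-0.4, 0.2, -0.2]
opening: 0.0876
[ 1.79936881e+02 -1.23907299e-02  1.01646290e+02]
[ 425   62  115  139 4898] ((445.1984558105469, -122.4416275024414), (31.396060943603516, 130.3092498779297), 69.67354583740234) [[378.6000061035156, -114.5], [500.79998779296875, -159.8000030517578], [511.70001220703125, -130.39999389648438], [389.6000061035156, -85.0999984741211]]
[ 307  125   34  136 4324] ((528.2764892578125, -249.67868041992188), (126.68231201171875, 29.945844650268555), 11.263837814331055) [[463.20001220703125, -247.39999389648438], [469.1000061035156, -276.70001220703125], [593.2999877929688, -252.0], [587.5, -222.60000610351562]]
```

View pics/w2.png

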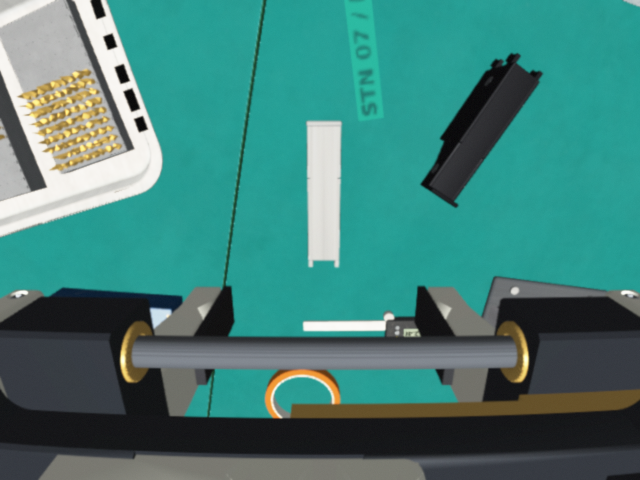

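The bracket is at (324,190) in the wrist view. Its back edge is at v≈260 and its yaw is 11.3°. I'll descend, grip and lift.

```bash
python3 -m pendant '[[[-4,-3,-50,0,0,-0.4],[-4,-3,-100,0,0,-0.4],[-4,-3,-140,0,0,-0.4],[-4,-3,-165,0,0,-0.4],[-4,-3,-180,0,0,-0.4],[-4,-3,-180,0,0,-0.4],[-4,-3,-180,0,0,-0.4]]]' -1
python3 -m pendant '[[[0,0,0,0,0,0],[0,0,0,0,0,0],[0,0,0,0,0,0],[0,0,0,0,0,0],[0,0,0,0,0,0],[0,0,0,0,0,0],[0,0,0,0,0,0],[0,0,0,0,0,0]]]' 1
python3 -m pendant '[[[0,0,0,0,0,0],[0,0,10,0,0,0],[0,0,30,0,0,0],[0,0,60,0,0,0],[0,0,100,0,0,0],[0,0,140,0,0,0],[0,0,150,0,0,0],[0,0,150,0,0,0],[0,0,150,0,0,0]]]'
```

```text
clock: 5.3
tool_pos: [0.5419, -0.2479, 0.0281]
orientation: [179.9, 0.0, 101.3]
force: [0.6, -0.4, 0.0]
opening: 0.0875
clock: 6.3
tool_pos: [0.5409, -0.2477, 0.0269]
orientation: [-180.0, -0.0, 101.3]
force: [-0.6, 1.4, 0.9]
opening: 0.0292
clock: 7.42
tool_pos: [0.5399, -0.2475, 0.1752]
orientation: [-179.9, -0.1, 101.3]
force: [-0.6, 0.3, -3.2]
opening: 0.0293
```

```bash
python3 -m pendant '[[[-5,30,5,0,0,-1],[-10,80,10,0,0,-3],[-20,130,10,0,0,-5],[-20,180,10,0,0,-7.5],[-15,230,10,0,0,-7.5],[-10,270,5,0,0,-7.5],[-5,284,0,0,0,-7.5],[-5,284,0,0,0,-7.5],[-5,284,0,0,0,-7.5]]]'
python3 -m pendant '[[[0,0,-30,0,0,0],[0,0,-65,0,0,0],[0,0,-90,0,0,0],[0,0,-96,0,0,0],[0,0,-96,0,0,0],[0,0,-96,0,0,0]]]'
python3 - <<'E'
from h import *
s=snap('wrist','w3.png');o=get_obs();print(o['tool_pos'],o['orientation'],o['force'])
a=cv2.imread('pics/w3.png')[60:360,160:480];cv2.imwrite('pics/c3.png',cv2.resize(a,None,fx=2,fy=2,interpolation=cv2.INTER_CUBIC))
E
```

```text
clock: 8.55
tool_pos: [0.5355, 0.0353, 0.1763]
orientation: [-179.9, 0.0, 93.8]
force: [0.3, 0.0, -2.9]
opening: 0.0291
clock: 9.3
tool_pos: [0.5368, 0.0362, 0.0822]
orientation: [179.9, -0.0, 93.8]
force: [-0.4, 0.6, -3.3]
opening: 0.0297
[0.53674308 0.03630397 0.08210694] [ 1.79886077e+02 -3.00942757e-02  9.37779142e+01] [ 1.0315392  -1.04631139 -3.00427693]
```

View pics/c3.png

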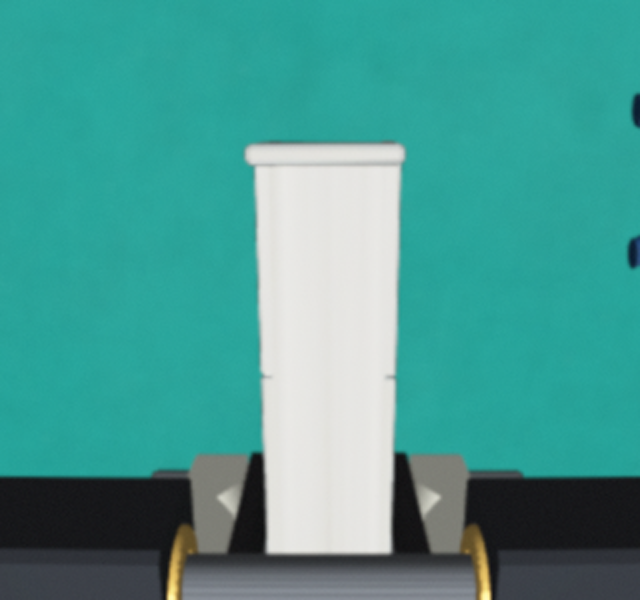

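The wrist view shows the bracket held straight between the pads, with the notch marks (x = -80) at c3 row 377. The gripper hides the strip. I'll use the notch to check where the bracket sits in the hand and the side camera to check height and tilt.

```bash
python3 - <<'E'
from h import *
s=dict(np.load('pics/w3.png.npz'));f=lambda P:[(160+(x+.5)/2-.5,60+(y+.5)/2-.5) for x,y in P]
tp=np.array([.5367,.0363,.0821]);Y=np.radians(3.8);X=np.array([np.cos(Y),np.sin(Y)]);Yv=np.array([-X[1],X[0]])
z=tp[2]-.027+.06
for n,P in(('notch',[(266,377),(390,377)]),('rear',[(267,540),(391,540)]),('front',[(257,190),(400,190)])):
    p=plane(s,f(P),z)[:,:2]-tp[:2];print(n,(p@X*1000).round(1),(p@Yv*1000).round(1))
p=plane(s,f([(248,145),(404,145)]),z+.014)[:,:2]-tp[:2];print('lip',(p@X*1000).round(1),(p@Yv*1000).round(1))
W=cloud(s);Q=W[60+170//2:60+500//2,160+290//2:160+370//2];q=Q.reshape(-1,3);q=q[abs(q[:,2]-z)<.01]
c=np.polyfit((q[:,:2]-tp[:2])@X,q[:,2],1);print('top slope',c, 'expected z',z)
t=snap('side','s3.png');cv2.imwrite('pics/c4.png',cv2.resize(t['pixels'][170:300,270:430,::-1],None,fx=5,fy=4.5,interpolation=cv2.INTER_CUBIC))
E
```

```text
notch [-29.7 -29.7] [-15.1  12.3]
rear [11.4 11.4] [-16.   13.6]
front [-70.2 -70.2] [-15.9  13.3]
lip [-79.4 -79.4] [-16.   12.5]
top slope [0.00452416 0.1150005 ] expected z 0.11510000000000001
```

View pics/c4.png

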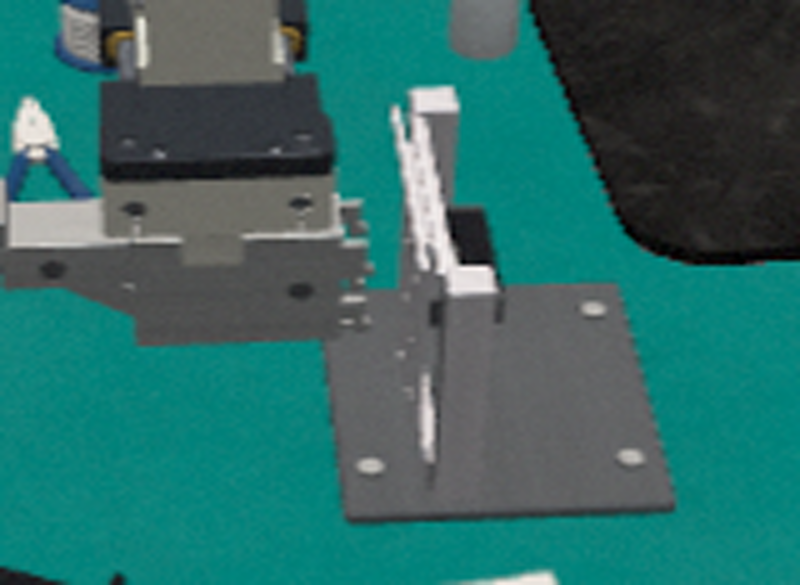

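Hand pose checks out: the notch is at -29.7 mm (expected -30) and there is no tilt. The camera shows a lateral bias of about -1.3 mm, so I'm shifting the slot estimate by +1.5 mm in y. Now I align and approach.

```bash
python3 -m pendant '[[[0,2.4,-3.5,0,0,0],[4,2.7,-3.5,0,0,0],[8,3,-3.5,0,0,0],[11,3.1,-3.5,0,0,0],[11,3.1,-3.5,0,0,0],[11,3.1,-3.5,0,0,0]]]'
python3 -m pendant '[[[1,0.1,0,0,0,0],[2,0.1,0,0,0,0],[3,0.2,0,0,0,0],[4,0.3,0,0,0,0],[5,0.3,0,0,0,0],[6,0.4,0,0,0,0],[6,0.4,0,0,0,0]]]'
```

```text
clock: 10.15
tool_pos: [0.5468, 0.0392, 0.0773]
orientation: [-180.0, 0.0, 93.8]
force: [-0.4, -0.8, -2.7]
opening: 0.0289
clock: 11.02
tool_pos: [0.5528, 0.0397, 0.0773]
orientation: [-180.0, 0.0, 93.8]
force: [-0.8, -0.5, -3.0]
opening: 0.0292
```

```bash
python3 -m pendant '[[[1,0.1,1,0,0,0],[2,0.1,1,0,0,0],[3,0.2,1,0,0,0],[4,0.3,1,0,0,0],[4,0.3,1,0,0,0]]]'
```

```text
clock: 11.65
tool_pos: [0.5571, 0.0398, 0.0784]
orientation: [180.0, 0.0, 93.8]
force: [-0.0, -1.8, -2.1]
opening: 0.0291
```

```bash
python3 -m pendant '[[[1,0.1,0,0,0,0],[2,0.1,0,0,0,0],[3,0.2,0,0,0,0],[3,0.2,0,0,0,0]]]'
```

```text
clock: 12.15
tool_pos: [0.5599, 0.0401, 0.0783]
orientation: [-180.0, 0.0, 93.8]
force: [-1.0, -3.9, -3.7]
opening: 0.0294
```

No frontal resistance with the tips about 6 mm in, so the claws are in the slots. The side force of -3.9 N in y suggests rubbing, so I'll ease to -y and continue.

```bash
python3 -m pendant '[[[0,-0.8,0,0,0,0],[0,-0.8,0,0,0,0],[0,-0.8,0,0,0,0]]]'; python3 -m pendant '[[[1,0.1,0,0,0,0],[2,0.1,0,0,0,0],[2,0.1,0,0,0,0]]]'
```

```text
clock: 12.52
tool_pos: [0.5602, 0.0397, 0.0785]
orientation: [180.0, -0.0, 93.8]
force: [0.5, -1.5, -3.1]
opening: 0.0291
clock: 12.9
tool_pos: [0.5623, 0.0397, 0.0785]
orientation: [180.0, -0.0, 93.8]
force: [0.4, -0.5, -2.6]
opening: 0.0296
```

```bash
python3 -m pendant '[[[0.7,0,0,0,0,0],[1.4,0.1,0,0,0,0],[2,0.1,0,0,0,0],[2,0.1,0,0,0,0]]]'; python3 -m pendant '[[[0.7,0,0,0,0,0],[1.3,0.1,0,0,0,0],[1.3,0.1,0,0,0,0]]]'
```

```text
clock: 13.4
tool_pos: [0.5641, 0.0397, 0.0784]
orientation: [180.0, -0.0, 93.8]
force: [-0.3, -0.0, -3.0]
opening: 0.0288
clock: 13.78
tool_pos: [0.5647, 0.0396, 0.0783]
orientation: [-179.9, 0.0, 93.8]
force: [-2.3, 0.1, -1.8]
opening: 0.0295
```

```bash
python3 -m pendant '[[[0.6,0,0,0,0,0],[0.6,0,0,0,0,0],[0.6,0,0,0,0,0]]]'
```

```text
clock: 14.15
tool_pos: [0.5648, 0.0396, 0.0782]
orientation: [-179.9, 0.0, 93.8]
force: [-5.2, 0.3, -0.4]
opening: 0.0293
```

The back face meets the strip (Fx rises to 5 N). Pressing straight down in steps.

```bash
python3 -m pendant '[[[-0.4,0,-1,0,0,0],[-0.4,0,-2,0,0,0],[-0.4,0,-3,0,0,0],[-0.4,0,-4,0,0,0],[-0.4,0,-5,0,0,0],[-0.4,0,-5,0,0,0]]]'; python3 -m pendant '[[[0,0,-0.7,0,0,0],[0,0,-1.4,0,0,0],[0,0,-2,0,0,0],[0,0,-2,0,0,0]]]'
```

```text
clock: 14.9
tool_pos: [0.5641, 0.0393, 0.0731]
orientation: [-179.9, 0.0, 93.8]
force: [-7.2, -0.2, 1.2]
opening: 0.0291
clock: 15.4
tool_pos: [0.5643, 0.0393, 0.0706]
orientation: [-179.9, 0.0, 93.8]
force: [-4.4, -0.6, -2.6]
opening: 0.0295
```

```bash
python3 -m pendant '[[[0,0,-0.5,0,0,0],[0,0,-1,0,0,0],[0,0,-1,0,0,0]]]'; python3 -m pendant '[[[0,0,-0.5,0,0,0],[0,0,-1,0,0,0],[0,0,-1,0,0,0]]]'
```

```text
clock: 15.78
tool_pos: [0.5649, 0.0395, 0.07]
orientation: [-179.9, 0.0, 93.8]
force: [-4.3, -1.3, -5.2]
opening: 0.0291
clock: 16.15
tool_pos: [0.5649, 0.0395, 0.0691]
orientation: [-179.9, 0.0, 93.8]
force: [-6.0, -2.1, -3.3]
opening: 0.0289
```

```bash
python3 -m pendant '[[[0,0,-0.5,0,0,0],[0,0,-1,0,0,0],[0,0,-1,0,0,0]]]'; python3 -m pendant '[[[0,0,-0.5,0,0,0],[0,0,-1,0,0,0],[0,0,-1,0,0,0]]]'
```

```text
clock: 16.52
tool_pos: [0.5649, 0.0395, 0.0684]
orientation: [-179.9, 0.0, 93.8]
force: [-6.5, -0.3, -1.3]
opening: 0.0293
clock: 16.9
tool_pos: [0.5648, 0.0395, 0.0676]
orientation: [-179.9, 0.0, 93.8]
force: [-7.9, -1.2, 1.0]
opening: 0.0292
```

```bash
python3 -m pendant '[[[0,0,-0.5,0,0,0],[0,0,-1,0,0,0],[0,0,-1,0,0,0]]]'; python3 -m pendant '[[[0,0,-0.5,0,0,0],[0,0,-1,0,0,0],[0,0,-1,0,0,0]]]'
python3 - <<'E'
from h import *
s=snap('wrist','w5.png');o=get_obs();tp=o['tool_pos'];W=cloud(s);Y=np.radians(3.8);X=np.array([np.cos(Y),np.sin(Y)])
q=W[145:310,305:345].reshape(-1,3);q=q[(abs(q[:,2]-.101)<.015)&((q[:,:2]-tp[:2])@X>-.075)]
print(tp,o['force'],o['moment'],np.median(q[:,2]),np.polyfit((q[:,:2]-tp[:2])@X,q[:,2],1))
t=snap('side','s5.png');cv2.imwrite('pics/c5.png',cv2.resize(t['pixels'][170:300,270:430,::-1],None,fx=5,fy=4.5,interpolation=cv2.INTER_CUBIC))
E
```

```text
clock: 17.27
tool_pos: [0.5646, 0.0395, 0.0671]
orientation: [-179.9, 0.0, 93.8]
force: [-10.6, -0.4, 5.1]
opening: 0.029
clock: 17.65
tool_pos: [0.5643, 0.0394, 0.0666]
orientation: [-179.9, 0.0, 93.8]
force: [-12.8, 0.6, 10.5]
opening: 0.0294
[0.56438481 0.03938568 0.06665814] [-13.58234588   0.42518836  11.04091184] [0.02896361 4.82658047 0.01493498] 0.09906384587441952 [0.01402326 0.0995918 ]
```

View pics/c5.png

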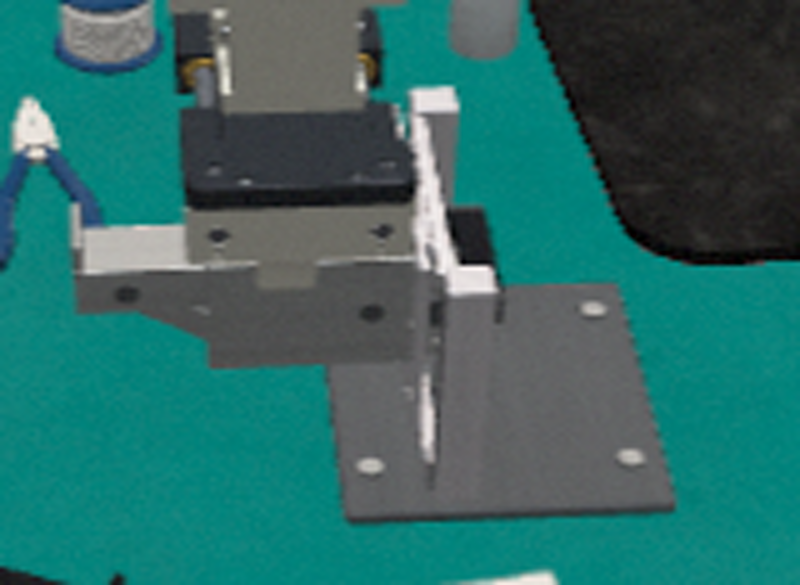

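There is no slip in the hand and the bracket is at about z = 40 to 41. I'll press a little more to confirm a firm stop, well below the force limit.

```bash
python3 -m pendant '[[[-0.5,0,-0.5,0,0,0],[-0.5,0,-1,0,0,0],[-0.5,0,-1,0,0,0]]]';  python3 -m pendant '[[[-0.5,0,-0.5,0,0,0],[-0.5,0,-1,0,0,0],[-0.5,0,-1,0,0,0]]]'
```

```text
clock: 18.12
tool_pos: [0.564, 0.0394, 0.0661]
orientation: [-179.9, 0.0, 93.8]
force: [-14.1, -0.5, 15.1]
opening: 0.0293
clock: 18.5
tool_pos: [0.5634, 0.0393, 0.0654]
orientation: [-179.9, 0.0, 93.8]
force: [-16.3, 0.3, 18.1]
opening: 0.0297
```

Force rises steadily past z = 41, so this is a firm stop. I'll relax to near-zero force and measure.

```bash
python3 -m pendant '[[[0.3,0,1.5,0,0,0],[0.3,0,3,0,0,0],[0.3,0,4,0,0,0],[0.3,0,4,0,0,0]]]'
python3 - <<'E'
from h import *
s=snap('wrist');o=get_obs();tp=o['tool_pos'];W=cloud(s);Y=np.radians(3.8);X=np.array([np.cos(Y),np.sin(Y)])
q=W[145:310,305:345].reshape(-1,3);q=q[(abs(q[:,2]-.101)<.015)&((q[:,:2]-tp[:2])@X>-.075)]
print(tp,o['force'],o['moment'],np.polyfit((q[:,:2]-tp[:2])@X,q[:,2],1))
E
```

```text
clock: 19.0
tool_pos: [0.5647, 0.0396, 0.0678]
orientation: [180.0, 0.0, 93.8]
force: [-6.2, -1.2, -0.5]
opening: 0.0289
[0.56469964 0.03950182 0.06773628] [-6.01519506 -2.03586852 -0.55342726] [-0.55856795  1.97446819 -0.0038615 ] [-0.00237859  0.100662  ]
```

```bash
python3 -m pendant '[[[-0.8,0,0,0,0,0],[-0.8,0,0,0,0,0]]]'; python3 -m pendant '[[[0,0,0,0,0,0],[0,0,0,0,0,0],[0,0,0,0,0,0],[0,0,0,0,0,0],[0,0,0,0,0,0],[0,0,0,0,0,0],[0,0,0,0,0,0]]]' -1
python3 -m pendant '[[[0,0,10,0,0,0],[0,0,30,0,0,0],[-5,0,60,0,0,0],[-20,0,110,0,0,0],[-50,0,160,0,0,0],[-50,0,180,0,0,0],[-50,0,180,0,0,0]]]'
python3 - <<'E'
from h import *
t=snap('side','s6.png');s=snap('wrist','w6.png')
W=cloud(s);m=(abs(W[:,:,2]-.1)<.008)
n,l,st,c=cv2.connectedComponentsWithStats(m.astype(np.uint8))
for i in range(1,n):
    if st[i,4]>300:
        P=W[l==i];r=cv2.minAreaRect((P[:,:2]*1000).astype(np.float32));print(st[i],np.median(P[:,2]),r)
a=cv2.resize(t['pixels'][130:300,250:430,::-1],(400,378));b=cv2.resize(s['pixels'][:,:,::-1],(400,300))
cv2.imwrite('pics/c6.png',np.hstack([a,cv2.copyMakeBorder(b,0,78,0,0,0)]))
E
```

```text
clock: 19.3
tool_pos: [0.5646, 0.0397, 0.0678]
orientation: [179.9, 0.0, 93.8]
force: [-2.7, -2.0, -1.0]
opening: 0.0291
clock: 20.18
tool_pos: [0.564, 0.0397, 0.0674]
orientation: [180.0, -0.0, 93.8]
force: [0.6, 0.1, 0.2]
opening: 0.0868
clock: 21.05
tool_pos: [0.5147, 0.0401, 0.2503]
orientation: [179.7, -0.1, 93.8]
force: [0.4, -0.0, -0.3]
opening: 0.0878
[ 305  181   33  136 3988] 0.09706956565074043 ((552.625, 38.258548736572266), (140.5369873046875, 29.90445899963379), 3.814812183380127)
```

View pics/c6.png

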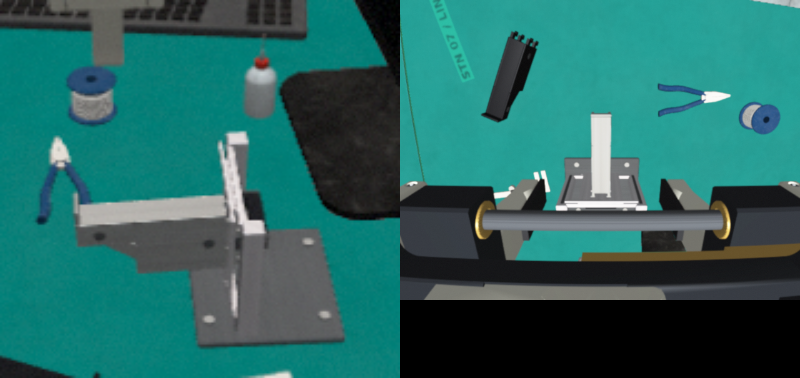

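The bracket hangs on the strip and the spool, pliers and bottle are where they were. The median top height reads 97 mm against about 101 expected, so I'll check the slope.

```bash
python3 - <<'E'
from h import *
Y=np.radians(3.8);X=np.array([np.cos(Y),np.sin(Y)])
s=dict(np.load('pics/w6.png.npz'));W=cloud(s);q=W[195:310,312:330].reshape(-1,3);q=q[abs(q[:,2]-.1)<.012]
x=(q[:,:2]-[.6142,.0438])@X;print('hung wrist',np.polyfit(x,q[:,2],1),x.min(),x.max())
s=dict(np.load('pics/w2.png.npz'));W=cloud(s);q=W[130:255,312:335].reshape(-1,3);q=q[abs(q[:,2]-.06)<.012]
x=(q[:,:2]-[.5904,-.2373])@X;print('bench wrist',np.polyfit(x,q[:,2],1))
for n in('s5','s6'):
    s=dict(np.load(f'pics/{n}.png.npz'));W=cloud(s)[210:300,270:360].reshape(-1,3);x=(W[:,:2]-[.6142,.0438])@X;y=(W[:,:2]-[.6142,.0438])@[-X[1],X[0]]
    m=(abs(W[:,2]-.1)<.012)&(abs(y)<.014)&(x<-.01)&(x>-.12);print(n,m.sum(),np.polyfit(x[m],W[m,2],1))
E
```

```text
hung wrist [0.04571456 0.10016453] -0.11873951019052072 -0.0013616688472806672
bench wrist [0.00121548 0.05934512]
s5 185 [-0.07174147  0.09161129]
s6 574 [0.04156372 0.09994455]
```

The hung bracket's back edge is at about z = 41, and the 2.5° droop matches the 1.5 mm hook play under gravity. It is home, so I'm handing in.

```bash
python3 -c "
from plant import *
o=get_obs();print(o['clock'],o['force']);print(close_job())"
```

```text
21.15 [ 0.28611685 -0.34359065 -0.7347502 ]
the job is handed in; nothing more can be done
None
```

The steel bracket is hanging on the top two rows of slots, pressed down past the catch and released. I handed the job in at 21 s with the arm clear of everything.

- **Insertion:** I located the slots with the wrist camera. A side force of about 4 N showed the claws rubbing, so I shifted the bracket 0.8 mm and went on. The back face then met the strip at about 5 N.
- **Pressing down:** The highest reading while pressing was 18 N vertical and 16 N horizontal, well under the 45 N limit.
- **Seated height:** After release, the camera puts the bracket's back edge at about z = 41 mm, as specified.
- **Bystanders:** The spool, flux bottle and pliers appear unmoved in the last pictures.

Two checks were less clean:

- **Snap not seen:** Forces were read only at the end of each move, so the catch's peak never showed. I inferred the snap from a downward pull of about 5 N at z ≈ 43 mm and a firm stop at about 41 mm.
- **Droop after release:** The bracket's front end dropped by about 2.5°, which I put down to the 1.5 mm of play in the hooks.

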